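# Swing the tea strainer over the banded cup and lock it

### The arm

A 6-joint arm with a two-finger parallel gripper is mounted at the origin on the work surface. World frame = base frame: x ahead of the robot, y to its left, z up, the work surface at z = 0. Lengths are in m, angles in rad, forces in N, time in s.
With the tool pointing down it reaches from about 0.375 to 0.9 m from the base axis. Payload 3.1 kg.
Tool frame: the origin (TCP) lies at the very end of the fingers, on their centre line; the grasp point (between the pads) lies 19 mm behind it; z points along the fingers, y is the line along which they close (so a half turn about z gives the same grasp; the last joint's range is limited). The gripper opens to 85 mm and grips with 20 to 120 N. Pads are 22 mm wide; open, the fingers measure 114 mm over their backs; the gripper's body (76 mm by 85 mm) begins 54 mm behind the grasp point. The pads swing forward as they close: fully open they stand 13 mm farther back than shut.
Start: joints at [0.961, 0.527, 1.433, -0, 1.181, -0.178], TCP at [0.262, 0.568, 0.231] pointing down, gripper open.
Joint ranges: [-3.08, 3.08], [-0.75, 2.2], [0.22, 2.44], [-1.43, 4.57], [0, 2.65], [-2.85, 2.85]. Speed limits (rad/s): [2.79, 2.79, 3.14, 3.14, 3.14, 3.14].

### API

Orientations are given as a unit quaternion [x, y, z, w].
In Python, from station import manip, vision gives the robot as it stands.
- The arm moves only by the tool drive_tool, never from a script. Its argument "deltas" is a list that holds one entry, the list of rows, each a list of 4 numbers: the shift along the tool's x, y, z in mm, then the turn about the tool's z in rad. A call has 1 to 5 rows; each row is the pose to reach, as a shift and turn from the pose commanded when the call began, along the tool's axes at that moment; what a row does not reach only later rows make up. A row lasts 1/12 s, in which the tool goes at most 41.7 mm and 7.16 degrees, less where a joint would pass 70% of its speed; a pose out of reach is approached as far as the arm can. A call with a gripper value outside its range is refused whole. "jaw" is the finger opening in mm, from 0 to 85.4, set as the call begins (left out, the last holds). The fingers move at their own pace and stop on an object; "force" is the grip in N (left out, the last holds). Time passes only in rows, so rows that repeat a pose let the fingers close. It gives the time, the measured TCP pose, the force, the opening and the grip force at its end, in the units of the state.
- manip.sense(): the state, without advancing time (a new reading comes with each control period).
- vision.snapshot(name): name is "scene" or "top" or "wrist"; returns the picture (400x640x3 uint8, red, green, blue); there is no depth.
- vision.camera_model(name): a dict with "camera_matrix" (3x3 intrinsics, pixels), "rvec" (rotation vector, rad) and "tvec" (3), from world to camera coordinates, as OpenCV has them. Camera axes: x right, y down, z forward; pixel columns grow to the right and rows downward; lengths in m; the calibration is good to about 2 mm. A picture is of the moment at which its call begins: read the wrist's pose just before it. camera_model takes no time and is no camera call; for the wrist camera it gives the pose at the moment of the call.
- manip.sign_off(): hands the job in; it is judged then, once.
The state is a dict: "t": time; "q": joint angles; "qd": joint speeds; "tau": joint torques, N m; "tcp_pos": TCP position; "tool_rot": TCP orientation; "force": force on the tool from outside, world axes, zero at the start; "ft_torque": the same for the moment, N m; "finger_gap": opening from 0.0 (shut) to 1.0 (fully open); "gripper_force": force on a finger pad.
Only numpy, scipy, OpenCV 4.12 (cv2) and the standard library are available. Lean on these libraries where they do the work, as an engineer would, in place of code of your own. Each camera call takes 0.05 s, during which the arm holds its last target. There are 200 camera calls.

### The job

Without gripping anything, push the swing arm of the tea-strainer stand round with a fingertip until the strainer hangs centred over the maroon cup with the white band. Then push the red lock lever on top of the post anticlockwise (seen from above) as far as it goes. Use gentle pushes, leave both cups and everything else on the counter where they stand, and finish clear of everything.

Things in the scene. Friction and masses are not known exactly. Their poses are not given: they have to be found in the camera images.
- stand: Tea-strainer stand, fixed to the counter: dark round base 120 mm across and 16 mm high, with a steel post 18 mm across. Origin: centre of the base's underside, on the post's axis; z up. The strainer arm (lower) and the red lock lever (upper) both turn about this vertical axis. The topmost point of the stand (the lever's hub) is 182 mm above the counter.
- strainer_arm (a joint): Angle of the steel swing arm about the post, rad, growing anticlockwise seen from above, from -1.7 to 1.7; 0 is the stand's own -x. The arm is a level round bar 10 mm thick, centre line 135 mm above the counter, bare from 14 to 150 mm from the post's axis, then the strainer. Stiff (0.07 N m, under 1 N at 120 mm), it stays where it is left; the lever does not brake it.
- strainer_center (a point): Centre of the strainer, an aluminium bowl 58 mm across the top and 40 mm deep on the end of the arm, 180 mm from the post's axis; the point lies 135 mm above the counter, and the bowl reaches from 98 to 138 mm above the counter. From the post's axis to this point is the direction of the arm.
- lock_lever (a joint): Angle of the red lock lever about the same post axis, rad, growing anticlockwise seen from above: about 0 to 0.25 is open, 1.57 is the hard stop, fully locked. It is stiff (about 0.05 N m) and stays where it is left.
- lever_tip (a point): Outer end of the red lever, a level bar 10 mm wide and 12 mm tall (166 to 178 mm above the counter), from its 28 mm hub to this point, 60 mm from the post's axis and 172 mm above the counter. Post axis to this point is the lever's direction: open, it points along the stand's +y; locked, along the stand's -x.
- banded_cup: The cup to be served: maroon below, with a broad white band round its upper 32 mm; 86 mm across the rim, 78 mm tall, loose, 0.25 kg. Origin: centre of its underside, which rests on a cork coaster 6 mm thick (rim 84 mm above the counter). It stands on the circle that the strainer's centre follows, either side of the arm's starting place.
- plain_cup: The other cup, maroon all over, same size and same kind of coaster, on the same circle on the other side. Leave it alone. Origin: centre of its underside.
- glass_jar: Bystander: glass jar of tea with a wooden lid and knob, 88 mm across, 141 mm tall, loose. Origin: centre of its underside.
- tea_tin: Bystander: green square tea tin, 65 mm wide, 97 mm tall, loose. Origin: centre of its underside.
- spice_jar_a: Bystander: orange spice jar with black cap, 46 mm across, 71 mm tall, loose. Origin: centre of its underside.
- spice_jar_b: Bystander: green-brown spice jar with black cap, 46 mm across, 71 mm tall, loose. Origin: centre of its underside.
- teaspoon: Bystander: 140 mm steel teaspoon lying on a low steel tray (120 x 200 x 18 mm). Origin: middle of its underside.
Not all that is in view belongs to the job. What is shaped like the banded_cup but orange, purple or turquoise is not meant.

How it is judged:
On the way, in this order (a step that is already met when the one before it is completed fails the run):
1. the strainer hangs centred over the banded cup while the lock lever is still open (horizontal distance between strainer_center and banded_cup below 0.015 m and value of joint lock_lever below 0.6 rad), for 0.3 s.
2. the red lever is then pushed round to its locked stop (horizontal distance between strainer_center and banded_cup below 0.015 m and value of joint lock_lever above 1.35 rad), for 0.2 s.
At the end, for the whole second after the job is handed in: The strainer's centre is within 15 mm (horizontally) of the banded cup's axis, so that the whole strainer lies inside the cup's rim seen from above; the lock lever is past 1.35 rad (stop at 1.57); arm and lever are at rest; both cups stand upright within 12 mm of where they started (all of step 2 and velocity of joint strainer_arm between -0.05 and 0.05 rad/s and velocity of joint lock_lever between -0.05 and 0.05 rad/s and distance of each of banded_cup, plain_cup from where it was at the start of the episode below 0.012 m and angle between each of banded_cup, plain_cup's own z axis and vertical below 0.1 rad); the robot touches nothing.
It fails at once if the stand's arm or lever is gripped or forced (more than 35 N from the fingers) (contact force between the fingers and stand above 35 N).
It fails at once if a cup is shoved, tipped or lifted (distance of any of banded_cup, plain_cup from where it was at the start of the episode above 0.012 m or angle between any of banded_cup, plain_cup's own z axis and vertical above 0.2 rad).
It fails at once if a bystander is disturbed (moved more than 20 mm) (distance of any of glass_jar, tea_tin, spice_jar_a, spice_jar_b, teaspoon from where it was at the start of the episode above 0.02 m).
It also fails if it takes over 51 s, if anything falls off the work surface, if the arm or the gripper's body presses on something with over 40 N, if the wrist force passes 120 N, or if a joint passes its speed limit or range.

## Working session

There is one attempt and no reset: what is moved stays moved. The work goes in short steps, Python scripts to look and compute and a tool call to move; the robot and the scene stay as the last step left them, time stands still between calls to the robot, and variables do not carry over. Pictures are saved under pics/ and viewed, at most 12 in all, crops included, and the job is handed in when it is done.

Besides the shell and the picture viewer there is one more tool, called after ">>>" as name(argument=value, ...) on one line, values as JSON. drive_tool: Moves the arm, as the interface text tells. Its arguments: {"type":"object","properties":{"deltas":{"type":"array"},"jaw":{"type":"number"},"force":{"type":"number"}},"required":["deltas"]}

```bash
mkdir -p pics; ls
python3 - <<'E'
from station import manip, vision
import cv2, numpy as np
for n in ("scene","top"):
    im=vision.snapshot(n); cv2.imwrite(f"pics/{n}0.png",im[:,:,::-1])
    print(n,vision.camera_model(n))
print(manip.sense())
E
```

```text
pics
scene {'camera_matrix': array([[419.3486229 ,   0.        , 316.14137891],
       [  0.        , 419.3486229 , 202.08019518],
       [  0.        ,   0.        ,   1.        ]]), 'rvec': array([ 1.85757122,  1.26682852, -0.64781676]), 'tvec': array([-0.15587199, -0.14801313,  1.70408904])}
top {'camera_matrix': array([[490.72512792,   0.        , 319.63333619],
       [  0.        , 490.72512792, 207.18650496],
       [  0.        ,   0.        ,   1.        ]]), 'rvec': array([ 2.11820237, -2.09163351,  0.22562797]), 'tvec': array([-0.02727101,  0.50083333,  1.63360535])}
{'t': 0.1, 'q': array([ 9.60516928e-01,  5.28387101e-01,  1.43373298e+00, -1.04546930e-05,
        1.18139352e+00, -1.78510196e-01]), 'qd': array([-0.00150025, -0.00161268, -0.00508423, -0.00036499,  0.00096778,
       -0.00011481]), 'tau': array([ 3.02253584e-04, -4.43307889e+01, -1.78586197e+01, -2.62234471e-04,
        3.92264163e-03, -3.86558071e-06]), 'tcp_pos': array([0.26116986, 0.56713435, 0.23043603]), 'tool_rot': array([ 2.14209538e-01,  9.76787260e-01, -8.88590532e-04, -3.64596740e-04]), 'force': array([ 0.18607604, -0.07649029, -0.62133938]), 'ft_torque': array([0.05031098, 0.02376835, 0.0282799 ]), 'gripper_force': 0.0, 'finger_gap': 1.0026936741038874}
```

View pics/top0.png

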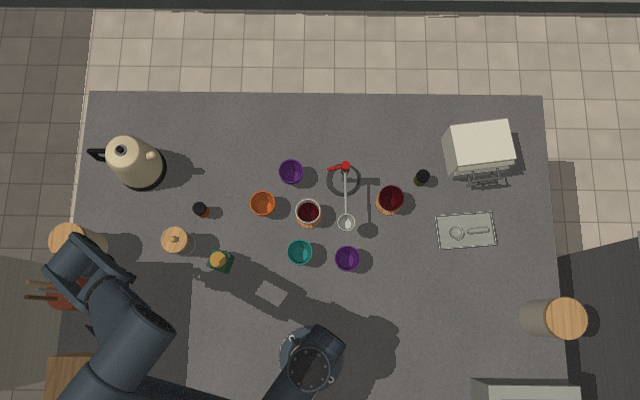

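View pics/scene0.png

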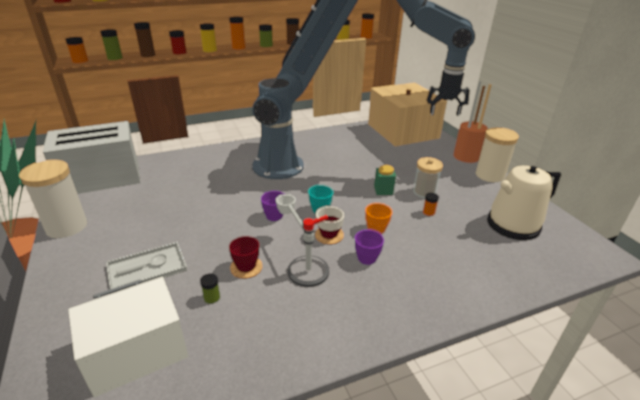

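Top view candidates: banded cup, with a white rim and maroon inside, (308,212). Plain maroon cup (390,199). Distractors: orange (262,203), turquoise (299,252), purple (347,258) and (290,171). The strainer is at (346,222) and the red hub at (346,166), with its lever tip to the left at (330,168). The scene view agrees: the white-banded cup is at (329,222) and the plain one at (245,255). Next I check the choice in one close crop and measure.

```bash
cat > h.py <<'E'
import cv2, numpy as np
from station import manip, vision
def ray(n,uv,z):
    c=vision.camera_model(n);R=cv2.Rodrigues(c["rvec"])[0];t=c["tvec"].ravel()
    d=R.T@np.linalg.solve(c["camera_matrix"],[uv[0],uv[1],1.]);o=-R.T@t
    return (o+d*(z-o[2])/d[2])
def proj(n,P):
    c=vision.camera_model(n)
    return cv2.projectPoints(np.float64(P).reshape(-1,1,3),c["rvec"],c["tvec"],c["camera_matrix"],None)[0].reshape(-1,2)
def blobs(im,lo,hi,box,minA=15):
    x0,y0,x1,y1=box;m=cv2.inRange(cv2.cvtColor(im[y0:y1,x0:x1],cv2.COLOR_RGB2HSV),lo,hi)
    n,l,s,c=cv2.connectedComponentsWithStats(m)
    return [(s[i],c[i]+[x0,y0],np.argwhere(l==i)[:,::-1]+[x0,y0]) for i in range(1,n) if s[i][4]>=minA]
E
python3 - <<'E'
from h import *
im=cv2.imread("pics/top0.png");rgb=im[:,:,::-1].copy()
cv2.imwrite("pics/crop.png",cv2.resize(im[150:250,280:413],None,fx=6,fy=6,interpolation=cv2.INTER_CUBIC))
box=(285,150,410,240)
print("red")
for s,c,p in blobs(rgb,(0,190,120),(6,255,255),box,5)+blobs(rgb,(174,190,120),(180,255,255),box,5): print(s[:5],c.round(1),ray("top",c,.178).round(4))
print("maroon")
for s,c,p in blobs(rgb,(0,120,30),(8,255,140),box)+blobs(rgb,(170,120,30),(180,255,140),box): print(s[:5],c.round(1))
print("light")
for s,c,p in blobs(rgb,(0,0,150),(180,70,255),box):
    (e,r)=cv2.minEnclosingCircle(p.astype(np.float32)); print(s[:5],c.round(1),e,r)
print(proj("top",[[.5,0,0],[.6,0,.1]]))
E
```

```text
red
[43 12 22  8 64] [340.4 165.9] [ 0.6117 -0.0872  0.178 ]
maroon
[ 94  36  25  24 359] [391.1 197.6]
[ 13  53  21  18 217] [308.3 211.7]
light
[59 35  2 30 31] [344.9 199.4] (344.5, 199.5) 14.508718490600586
[10 49  9 14 17] [298.2 204.6] (299.0, 205.5) 7.632268905639648
[20 49 15 22 35] [315.  206.1] (310.0, 209.5) 11.629803657531738
[65 65  5 13 17] [352.9 220.6] (351.0, 221.0) 6.082862854003906
[60 69  6 10 47] [347.4 223.9] (347.0, 223.5) 4.609872341156006
[[313.76354295 210.74643267]
 [313.80447174 175.78290301]]
```

View pics/crop.png

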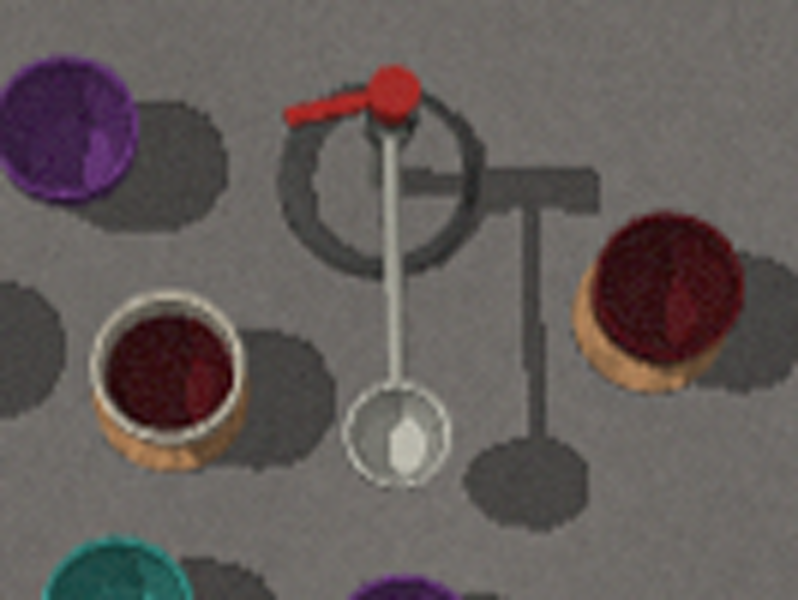

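The crop confirms the choice. The cup at crop (168,367), which is top view (307.7,210.8), has a white band and maroon inside and is on a cork coaster; the plain maroon cup is at (391,197.4). Strainer rim centre (345.9,222.1), hub (345.1,165.3), lever tip (327.6,168.9).

Run:
```python
from h import *
f=lambda u,v:((u+.5)/6-.5+280,(v+.5)/6-.5+150)
P={k:ray("top",f(u,v),z)[:2] for k,u,v,z in [("cup",168,367,.084),("str",398,435,.138),("hub",393,94,.182),("tip",288,116,.178),("plain",669,287,.084),("base",381,181,.016)]}
for k,v in P.items(): print(k,v.round(4))
for h in("hub","base"):
  for k in("cup","str","plain","tip"):
    d=P[k]-P[h];print(h,k,np.hypot(*d).round(4),np.degrees(np.arctan2(d[1],d[0])).round(1))
# scene cross-check by colour
im=cv2.imread("pics/scene0.png")[:,:,::-1].copy()
print("scene proj",proj("scene",[[*P["cup"],.084],[*P["str"],.138],[*P["hub"],.182],[*P["base"],0]]).round(1))
for lo,hi in [((0,190,120),(6,255,255)),((174,190,120),(180,255,255))]:
  for s,c,p in blobs(im,lo,hi,(250,180,380,300),5): print(s,c)
from scipy.spatial.transform import Rotation as R
s=manip.sense();print(R.from_quat(s["tool_rot"]).as_matrix().round(3))
```

```text
cup [0.4818 0.0194]
str [ 0.4343 -0.1073]
hub [ 0.613  -0.1021]
tip [ 0.6011 -0.0457]
plain [ 0.5316 -0.263 ]
base [ 0.6108 -0.103 ]
hub cup 0.1788 137.2
hub str 0.1787 -178.4
hub plain 0.1803 -116.8
hub tip 0.0577 101.8
base cup 0.1778 136.5
base str 0.1766 -178.6
base plain 0.1786 -116.3
base tip 0.0581 99.6
scene proj [[330.1 213.1]
 [285.8 198.6]
 [308.9 219.9]
 [307.9 270.2]]
[ 54  36  24  14 127] [312.12598425 222.16535433]
[[-0.908  0.418 -0.001]
 [ 0.418  0.908 -0.002]
 [ 0.    -0.002 -1.   ]]
```

```bash
cat >> h.py <<'E'
A=np.array([.6125,-.1025])
def pose():
    from scipy.spatial.transform import Rotation as R
    s=manip.sense();M=R.from_quat(s["tool_rot"]).as_matrix()
    return s,s["tcp_pos"],M,np.arctan2(M[1,1],M[0,1])
def rows(W):
    """W: list of (x,y,z,yaw_deg of tool y)-> drive rows"""
    s,p,M,a=pose()
    for w in W:
        d=M.T@(np.array(w[:3])-p)*1000; print([*d.round(0),round(a-np.radians(w[3]),2)])
def on(ang,r,off,z,side):
    """point at radius r along ang, offset 'off' to side (-1 = cw side,+1 ccw); yaw normal"""
    a=np.radians(ang);u=np.array([np.cos(a),np.sin(a)]);n=np.array([-u[1],u[0]])
    return (*(A+r*u+side*off*n),z)
E
python3 - <<'E'
from h import *
p=pose()[1];e=np.array(on(181.5,105,60,0,1)) if 0 else np.array(on(181.5,.105,.06,.23,1))
print(e)
for k in range(1,5): rows([(*(p+(e-p)*k/4),90)])
E
```

```text
[ 0.5091066  -0.16522802  0.23      ]
[np.float64(-133.0), np.float64(-140.0), np.float64(0.0), np.float64(-0.43)]
[np.float64(-266.0), np.float64(-281.0), np.float64(1.0), np.float64(-0.43)]
[np.float64(-399.0), np.float64(-421.0), np.float64(1.0), np.float64(-0.43)]
[np.float64(-532.0), np.float64(-561.0), np.float64(1.0), np.float64(-0.43)]
```

>>> drive_tool(deltas=[[[-27,-28,-2,0],[-54,-56,-5,0],[-81,-84,-10,0],[-108,-112,-10,0],[-135,-140,-10,0]]], jaw=0)

```text
t: 0.52
tcp_pos: [0.3255, 0.3824, 0.2412]
tool_rot: [0.214, 0.977, -0.0, 0.0]
force: [0.7, -0.3, -0.7]
finger_gap: 0.296
gripper_force: 0.0
```

>>> drive_tool(deltas=[[[-27,-28,0,0],[-54,-56,0,0],[-81,-84,0,0],[-108,-112,0,0],[-135,-140,0,0]]])

```text
t: 0.93
tcp_pos: [0.3895, 0.1986, 0.2412]
tool_rot: [0.214, 0.977, -0.0, -0.0]
force: [1.0, -0.1, -0.5]
finger_gap: -0.006
gripper_force: 0.0
```

>>> drive_tool(deltas=[[[-27,-28,0,0],[-54,-56,0,0],[-81,-84,0,0],[-108,-112,0,0],[-135,-140,0,0]]])

```text
t: 1.35
tcp_pos: [0.4535, 0.0148, 0.2412]
tool_rot: [0.214, 0.977, 0.0, -0.0]
force: [0.1, 0.5, 0.2]
finger_gap: 0.003
gripper_force: 0.0
```

>>> drive_tool(deltas=[[[-26,-28,0,-0.1],[-52,-56,0,-0.2],[-79,-84,0,-0.3],[-105,-112,0,-0.43],[-127,-141,0,-0.43]]])

```text
t: 1.77
tcp_pos: [0.5105, -0.1667, 0.2411]
tool_rot: [-0.001, 1.0, 0.0, 0.0]
force: [0.8, 1.2, 0.8]
finger_gap: 0.003
gripper_force: 0.0
```

Run:
```python
from h import *
s,p,M,a=pose();print(s["t"],p.round(4),np.degrees(a),s["force"],s["finger_gap"],s["q"].round(2))
im=vision.snapshot("top");cv2.imwrite("pics/t1.png",cv2.resize(im[130:280,230:430,::-1],None,fx=4,fy=4,interpolation=cv2.INTER_CUBIC))
print(proj("top",[p]))
rows([on(181.5,.105,.06,.23,1)+(91.5,),on(181.5,.105,.06,.122,1)+(91.5,)])
```

```text
1.7667 [ 0.5105 -0.1667  0.2411] 90.11500411975301 [0.82599243 1.21489679 0.75687781] 0.0032797318009322204 [-0.52  0.4   1.64  0.    1.1  -2.1 ]
[[366.97392327 191.6930208 ]]
[np.float64(4.0), np.float64(9.0), np.float64(11.0), np.float64(-0.03)]
[np.float64(5.0), np.float64(10.0), np.float64(119.0), np.float64(-0.03)]
```

View pics/t1.png

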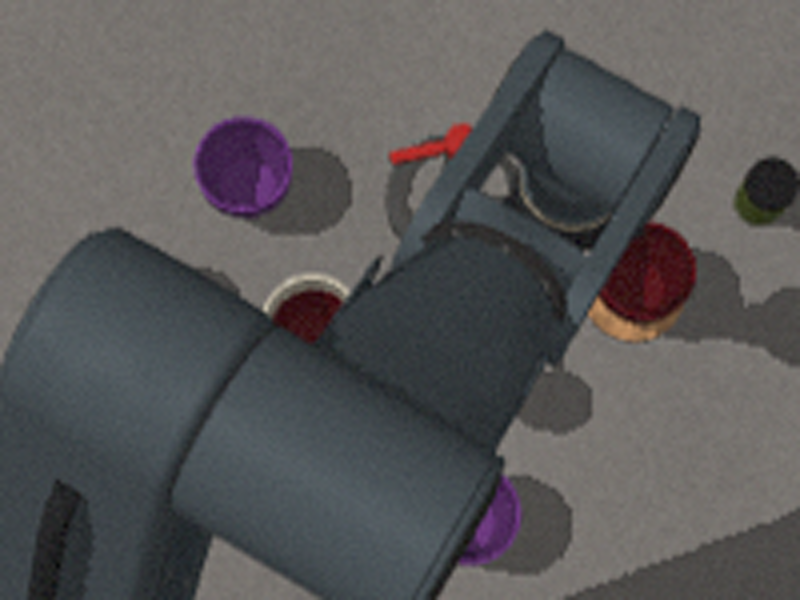

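The top view shows the gripper between the arm and the plain cup, roughly where planned. The lever and hub are untouched at crop (460,137). The measured pose lags by about 9 mm while moving, so I'll let it settle after each move. Next I descend beside the bar.

>>> drive_tool(deltas=[[[2,5,30,-0.03],[5,10,60,-0.03],[5,10,90,-0.03],[5,10,117,-0.03],[5,10,117,-0.03]]])

```text
t: 2.23
tcp_pos: [0.5011, -0.1524, 0.1196]
tool_rot: [-0.014, 1.0, 0.003, -0.005]
force: [-1.6, -0.8, 0.8]
finger_gap: 0.003
gripper_force: 0.0
```

Run:
```python
from h import *
vision.snapshot("wrist")
s,p,M,a=pose();print(s["t"],p.round(4),np.degrees(a),s["force"])
im=vision.snapshot("wrist");cv2.imwrite("pics/w1.png",im[:,:,::-1])
print(proj("wrist",[p,(*A,.182),on(181.5,.105,0,.135,1)]))
for k in range(0,12):
    th=181.5-4.3*k*1.0; 
    off=.024
    print(round(th,1),end=' ');rows([on(th,.105,off,.122,1)+(th-90,)])
```

```text
2.2833 [ 0.5027 -0.1532  0.1219] 91.60021467008634 [-0.16611741  0.46541199  1.42193093]
[[326.17191267 251.57949458]
 [429.68631467 530.16344693]
 [421.00207268 274.85519848]]
181.5 [np.float64(-5.0), np.float64(25.0), np.float64(2.0), np.float64(0.0)]
177.2 [np.float64(-3.0), np.float64(33.0), np.float64(2.0), np.float64(0.08)]
172.9 [np.float64(-2.0), np.float64(41.0), np.float64(2.0), np.float64(0.15)]
168.6 [np.float64(-2.0), np.float64(49.0), np.float64(2.0), np.float64(0.23)]
164.3 [np.float64(-2.0), np.float64(57.0), np.float64(2.0), np.float64(0.3)]
160.0 [np.float64(-3.0), np.float64(65.0), np.float64(2.0), np.float64(0.38)]
155.7 [np.float64(-5.0), np.float64(73.0), np.float64(2.0), np.float64(0.45)]
151.4 [np.float64(-7.0), np.float64(81.0), np.float64(2.0), np.float64(0.53)]
147.1 [np.float64(-9.0), np.float64(88.0), np.float64(2.0), np.float64(0.6)]
142.8 [np.float64(-13.0), np.float64(96.0), np.float64(2.0), np.float64(0.68)]
138.5 [np.float64(-16.0), np.float64(103.0), np.float64(2.0), np.float64(0.75)]
134.2 [np.float64(-21.0), np.float64(110.0), np.float64(2.0), np.float64(0.83)]
```

View pics/w1.png

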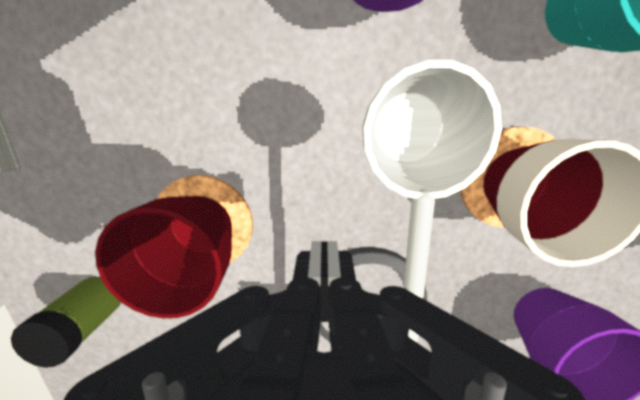

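Wrist view: shut fingertips at (322,250), bar at right (418,250), strainer (433,128), white-banded cup (590,200), plain cup (160,260). The path is clear, so I'll push along the arc.

>>> drive_tool(deltas=[[[-5,15,2,0],[-5,25,2,0],[-3,33,2,0.08],[-2,41,2,0.15],[-2,49,2,0.23]]])

```text
t: 2.75
tcp_pos: [0.5066, -0.1054, 0.1244]
tool_rot: [0.102, 0.995, -0.001, 0.002]
force: [0.1, -0.6, -1.0]
finger_gap: 0.0
gripper_force: 0.4
```

Run:
```python
from h import *
vision.snapshot("wrist");vision.snapshot("wrist")
s,p,M,a=pose();print(s["t"],p.round(4),np.degrees(a),s["force"])
im=vision.snapshot("wrist");cv2.imwrite("pics/w2.png",im[:,:,::-1])
for k in range(3,12):
    th=181.5-4.3*k*1.0; 
    off=.024
    print(round(th,1),end=' ');rows([on(th,.105,off,.122,1)+(th-90,)])
```

```text
2.85 [ 0.506  -0.1044  0.1241] 78.56198283963994 [-0.2879507  -0.4011484  -0.37256376]
168.6 [np.float64(1.0), np.float64(-0.0), np.float64(2.0), np.float64(0.0)]
164.3 [np.float64(3.0), np.float64(7.0), np.float64(2.0), np.float64(0.08)]
160.0 [np.float64(4.0), np.float64(16.0), np.float64(2.0), np.float64(0.15)]
155.7 [np.float64(4.0), np.float64(24.0), np.float64(2.0), np.float64(0.23)]
151.4 [np.float64(4.0), np.float64(32.0), np.float64(2.0), np.float64(0.3)]
147.1 [np.float64(3.0), np.float64(40.0), np.float64(2.0), np.float64(0.38)]
142.8 [np.float64(1.0), np.float64(48.0), np.float64(2.0), np.float64(0.45)]
138.5 [np.float64(-1.0), np.float64(55.0), np.float64(2.0), np.float64(0.53)]
134.2 [np.float64(-4.0), np.float64(63.0), np.float64(2.0), np.float64(0.6)]
```

View pics/w2.png

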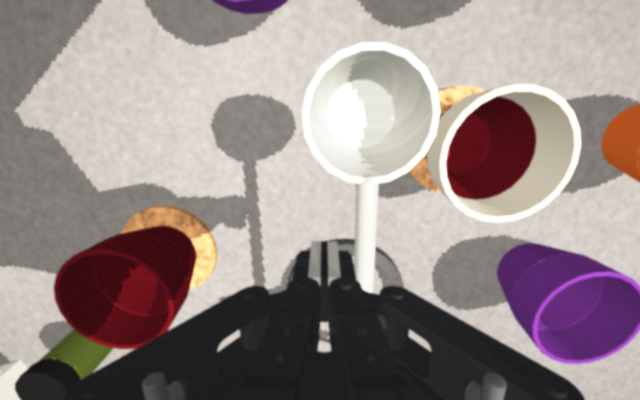

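The fingertip now touches the bar at (365,250). Strainer rim centre is about (371,112) and the banded cup's rim about (510,152). I'll calibrate the contact offset.

Run:
```python
from h import *
def ang(P): d=P[:2]-A;return P.round(4),np.hypot(*d).round(4),np.degrees(np.arctan2(d[1],d[0])).round(1)
print(ang(ray("wrist",(371,112),.138)),ang(ray("wrist",(510.5,152),.084)))
```

```text
(array([ 0.437 , -0.0716,  0.138 ]), np.float64(0.1782), np.float64(170.0)) (array([0.4801, 0.0164, 0.084 ]), np.float64(0.178), np.float64(138.1))
```

>>> drive_tool(deltas=[[[3,7,1,0.08],[4,16,1,0.15],[4,24,1,0.23],[4,32,1,0.3],[3,40,1,0.38]]])

```text
t: 3.32
tcp_pos: [0.5113, -0.0662, 0.1223]
tool_rot: [0.288, 0.958, -0.0, 0.001]
force: [-0.3, -1.2, 0.4]
finger_gap: -0.003
gripper_force: 0.5
```

Run:
```python
from h import *
vision.snapshot("wrist");vision.snapshot("wrist")
s,p,M,a=pose();print(s["t"],p.round(4),np.degrees(a),s["force"])
im=vision.snapshot("wrist");cv2.imwrite("pics/w3.png",im[:,:,::-1])
for th in (144,141,139,137.5,136,135): 
    print(round(th,1),end=' ');rows([on(th,.105,.024,.122,1)+(th-90,)])
```

```text
3.4167 [ 0.5113 -0.0654  0.1222] 56.833644390899806 [ 0.53603672 -0.85663414  0.78420598]
144 [np.float64(1.0), np.float64(6.0), np.float64(0.0), np.float64(0.05)]
141 [np.float64(2.0), np.float64(12.0), np.float64(0.0), np.float64(0.1)]
139 [np.float64(2.0), np.float64(15.0), np.float64(0.0), np.float64(0.14)]
137.5 [np.float64(3.0), np.float64(18.0), np.float64(0.0), np.float64(0.16)]
136 [np.float64(3.0), np.float64(21.0), np.float64(0.0), np.float64(0.19)]
135 [np.float64(3.0), np.float64(23.0), np.float64(0.0), np.float64(0.21)]
```

View pics/w3.png

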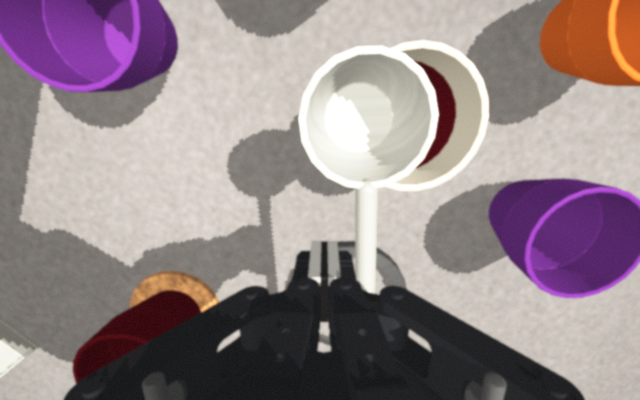

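The strainer (369,116) is now partly over the banded cup, whose rim centre is about (414,115). I'll push the last 10 or so degrees slowly.

>>> drive_tool(deltas=[[[1,6,0,0.05],[2,12,0,0.1],[2,15,0,0.14],[3,19,0,0.17],[3,20,0,0.18]]])

```text
t: 3.88
tcp_pos: [0.5194, -0.0478, 0.1217]
tool_rot: [0.371, 0.929, -0.0, 0.0]
force: [-0.9, -0.3, -0.3]
finger_gap: -0.002
gripper_force: 0.3
```

Run:
```python
from h import *
vision.snapshot("wrist");vision.snapshot("wrist")
s,p,M,a=pose();print(s["t"],p.round(4),np.degrees(a),s["force"])
im=vision.snapshot("wrist");cv2.imwrite("pics/w4.png",im[:,:,::-1])
c=np.array([.481,.018,.084]);print(proj("wrist",[(*(A+.18*np.array([np.cos(np.radians(137.5)),np.sin(np.radians(137.5))])),.138),c]))
for th in (138,137,136,135): 
    print(round(th,1),end=' ');rows([on(th,.105,.024,.122,1)+(th-90,)])
```

```text
3.9833 [ 0.5193 -0.0478  0.1216] 46.463541304640735 [-0.98354031  0.15021512 -0.30292063]
[[376.75431126 111.13520778]
 [360.91288042 111.92121634]]
138 [np.float64(-1.0), np.float64(-2.0), np.float64(-1.0), np.float64(-0.03)]
137 [np.float64(-1.0), np.float64(-0.0), np.float64(-1.0), np.float64(-0.01)]
136 [np.float64(-0.0), np.float64(1.0), np.float64(-1.0), np.float64(0.01)]
135 [np.float64(0.0), np.float64(3.0), np.float64(-1.0), np.float64(0.03)]
```

View pics/w4.png

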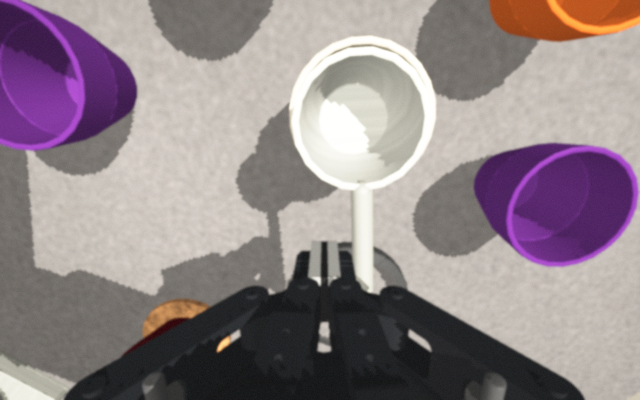

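Run:
```python
from h import *
s=ray("wrist",(366,118),.138);c=ray("wrist",(363,111),.084);print(s.round(4),c.round(4))
for P in(s,c):
    d=P[:2]-A;print(np.hypot(*d),np.degrees(np.arctan2(d[1],d[0])))
s,p,M,a=pose()
for e in((.19,-.05,.2),):pass
b=np.array([p[0],p[1],0])
n=M[:,1];print("back",n)
L=on(101,.048,.045,.21,-1);print(L);rows([L+(46,),])
for th in (101,95): rows([on(th,.048,.045,.155,-1)+(11,)])
```

```text
[0.4788 0.0142 0.138 ] [0.4814 0.0192 0.084 ]
0.17742854906280692 138.89047360587284
0.17885782012038218 137.1143898670453
back [6.89077436e-01 7.24687707e-01 1.18564164e-04]
(np.float64(0.6475143914770707), np.float64(-0.046795490402567606), 0.21)
[np.float64(-92.0), np.float64(89.0), np.float64(-88.0), np.float64(0.01)]
[np.float64(-92.0), np.float64(89.0), np.float64(-33.0), np.float64(0.62)]
[np.float64(-99.0), np.float64(90.0), np.float64(-33.0), np.float64(0.62)]
```

Strainer is 5.7 mm short (138.9° against 137.1°), so I nudge 3 mm more. Then I back off, rise, and go beside the lever.

>>> drive_tool(deltas=[[[0,2,0,0.01],[0,3,0,0.03],[0,3,0,0.03],[0,-10,0,0.03],[0,-25,0,0.03]]])

```text
t: 4.45
tcp_pos: [0.5019, -0.0657, 0.1213]
tool_rot: [0.385, 0.923, -0.0, 0.0]
force: [-0.7, -0.0, -0.4]
finger_gap: 0.004
gripper_force: 0.0
```

>>> drive_tool(deltas=[[[0,0,-35,0],[0,0,-70,0],[0,0,-105,0],[0,0,-105,0],[0,0,-105,0]]])

```text
t: 4.87
tcp_pos: [0.5027, -0.0664, 0.2284]
tool_rot: [0.386, 0.923, 0.0, 0.003]
force: [-0.8, -0.2, -0.2]
finger_gap: -0.001
gripper_force: 0.0
```

Run:
```python
from h import *
s,p,M,a=pose();print(s["t"],p.round(4),np.degrees(a),s["force"],s["q"].round(2))
im=vision.snapshot("wrist");cv2.imwrite("pics/w5.png",im[:,:,::-1])
im=vision.snapshot("top")
box=(320,155,370,180)
for lo,hi in [((0,190,120),(6,255,255)),((174,190,120),(180,255,255))]:
  for st,c,q in blobs(im,lo,hi,box,5): print(st,c)
L=on(101,.048,.045,.225,-1);rows([L+(11,)])
```

```text
4.8667 [ 0.5027 -0.0664  0.2284] 44.62641527383866 [-0.78195041 -0.21127352 -0.22022999] [-0.35  0.37  1.73 -0.    1.03 -1.13]
[np.float64(-90.0), np.float64(118.0), np.float64(0.0), np.float64(0.59)]
```

View pics/w5.png

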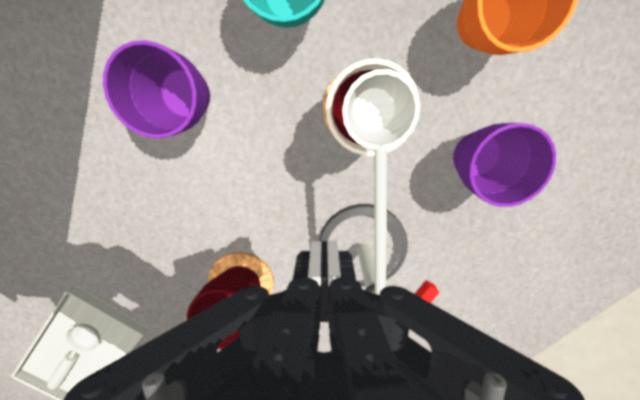

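Strainer at (378,110) over the cup's rim (373,106), red lever tip at (427,293). I'll check the centring in world coordinates.

Run:
```python
from h import *
s=ray("wrist",(379,109),.138);c=ray("wrist",(373,106),.084);print(s.round(4),c.round(4))
for P in(s,c,ray("wrist",(427,293),.172)):
    d=P[:2]-A;print(np.hypot(*d),np.degrees(np.arctan2(d[1],d[0])))
```

```text
[0.4777 0.0157 0.138 ] [0.4791 0.0198 0.084 ]
0.17929359833786496 138.76154668026024
0.18092445270245294 137.4813652655853
0.05070083568532791 104.03681870773421
```

>>> drive_tool(deltas=[[[-20,26,0,0],[-40,52,0,0.1],[-60,78,0,0.22],[-75,98,0,0.34],[-90,118,0,0.46]]])

```text
t: 5.38
tcp_pos: [0.6491, -0.0462, 0.2235]
tool_rot: [0.588, 0.809, -0.001, -0.002]
force: [0.2, -0.4, 0.8]
finger_gap: -0.001
gripper_force: 0.0
```

Run:
```python
from h import *
vision.snapshot("wrist");vision.snapshot("wrist");s,p,M,a=pose();print(s["t"],p.round(4),np.degrees(a))
rows([on(101,.046,.045,z,-1)+(11,) for z in (.225,.157)])
```

```text
5.4833 [ 0.6514 -0.0463  0.2234] 18.260773876170862
[np.float64(-1.0), np.float64(-4.0), np.float64(-2.0), np.float64(0.13)]
[np.float64(-1.0), np.float64(-4.0), np.float64(66.0), np.float64(0.13)]
```

>>> drive_tool(deltas=[[[-1,-4,20,0.1],[-1,-4,45,0.13],[-1,-4,67,0.13],[-1,-4,67,0.13],[-1,-4,67,0.13]]])

```text
t: 5.9
tcp_pos: [0.643, -0.0485, 0.1567]
tool_rot: [0.637, 0.771, -0.002, -0.003]
force: [0.4, -0.2, 0.7]
finger_gap: -0.002
gripper_force: 0.0
```

Run:
```python
from h import *
s,p,M,a=pose();print(s["t"],p.round(4),np.degrees(a),s["force"])
for th in (101,108,115,122,129,136): print(th,end=' ');rows([on(th,.046,.024,.156,-1)+(th-90,)])
```

```text
5.9 [ 0.643  -0.0485  0.1567] 10.874277183536362 [ 0.42328051 -0.22059237  0.66174602]
101 [np.float64(-1.0), np.float64(-16.0), np.float64(1.0), np.float64(-0.0)]
108 [np.float64(1.0), np.float64(-22.0), np.float64(1.0), np.float64(-0.12)]
115 [np.float64(3.0), np.float64(-28.0), np.float64(1.0), np.float64(-0.25)]
122 [np.float64(4.0), np.float64(-34.0), np.float64(1.0), np.float64(-0.37)]
129 [np.float64(5.0), np.float64(-41.0), np.float64(1.0), np.float64(-0.49)]
136 [np.float64(4.0), np.float64(-47.0), np.float64(1.0), np.float64(-0.61)]
```

>>> drive_tool(deltas=[[[-1,-16,0,0],[1,-22,0,-0.12],[3,-28,0,-0.24],[4,-34,0,-0.36],[5,-41,0,-0.48]]])

```text
t: 6.32
tcp_pos: [0.6056, -0.0519, 0.1611]
tool_rot: [0.433, 0.901, 0.001, 0.002]
force: [2.0, -0.1, -0.2]
finger_gap: -0.002
gripper_force: 0.8
```

Run:
```python
from h import *
s,p,M,a=pose();print(s["t"],p.round(4),np.degrees(a),s["force"])
vision.snapshot("top")
s,p,M,a=pose();print(s["t"],p.round(4),np.degrees(a),s["force"],s["gripper_force"])
for th in (129,136,143,150,157,164): print(th,end=' ');rows([on(th,.046,.024,.156,-1)+(th-90,)])
```

```text
6.3167 [ 0.6056 -0.0519  0.1611] 38.71227830546784 [ 1.96183096 -0.06543807 -0.18467604]
6.3667 [ 0.6038 -0.0518  0.1609] 38.9273379228001 [-0.43058926 -0.34064952 -0.40651337] 0.3871297826844966
129 [np.float64(1.0), np.float64(-1.0), np.float64(5.0), np.float64(-0.0)]
136 [np.float64(4.0), np.float64(-7.0), np.float64(5.0), np.float64(-0.12)]
143 [np.float64(6.0), np.float64(-13.0), np.float64(5.0), np.float64(-0.25)]
150 [np.float64(7.0), np.float64(-19.0), np.float64(5.0), np.float64(-0.37)]
157 [np.float64(7.0), np.float64(-26.0), np.float64(5.0), np.float64(-0.49)]
164 [np.float64(7.0), np.float64(-32.0), np.float64(5.0), np.float64(-0.61)]
```

>>> drive_tool(deltas=[[[4,-7,2,-0.12],[6,-13,3,-0.24],[7,-19,3,-0.36],[7,-26,3,-0.48],[7,-32,3,-0.6]]])

```text
t: 6.78
tcp_pos: [0.5757, -0.066, 0.1579]
tool_rot: [0.148, 0.989, 0.0, 0.002]
force: [0.9, 1.6, 0.5]
finger_gap: 0.001
gripper_force: 0.7
```

Run:
```python
from h import *
vision.snapshot("top")
s,p,M,a=pose();print(s["t"],p.round(4),np.degrees(a),s["force"],s["gripper_force"])
im=vision.snapshot("wrist");cv2.imwrite("pics/w6.png",im[:,:,::-1])
for th in (164,170,176,180,184,188): print(th,end=' ');rows([on(th,.046,.024,.157,-1)+(th-90,)])
```

```text
6.8333 [ 0.5748 -0.0666  0.1578] 73.13825716396326 [-0.25374064  0.34133163  0.10200249] 0.20439266998437233
164 [np.float64(0.0), np.float64(-0.0), np.float64(1.0), np.float64(-0.02)]
170 [np.float64(2.0), np.float64(-5.0), np.float64(1.0), np.float64(-0.13)]
176 [np.float64(4.0), np.float64(-11.0), np.float64(1.0), np.float64(-0.23)]
180 [np.float64(5.0), np.float64(-14.0), np.float64(1.0), np.float64(-0.3)]
184 [np.float64(5.0), np.float64(-18.0), np.float64(1.0), np.float64(-0.37)]
188 [np.float64(5.0), np.float64(-21.0), np.float64(1.0), np.float64(-0.44)]
```

View pics/w6.png

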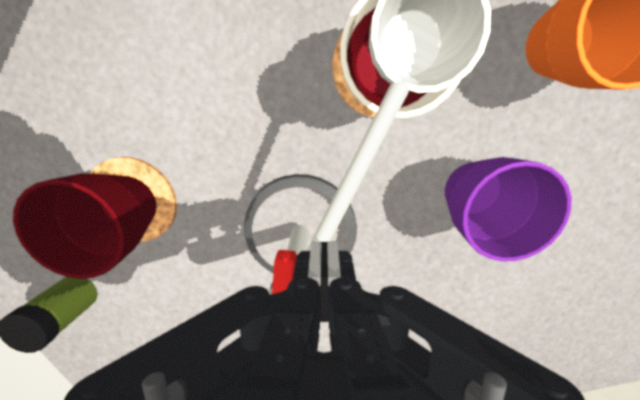

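The red lever (285,270) sits against the left side of the fingertips and is following. The strainer stays over the banded cup. I go on in small steps and watch the force for the stop.

>>> drive_tool(deltas=[[[1,-3,0,-0.06],[2,-5,0,-0.12],[3,-8,0,-0.18],[4,-11,0,-0.23],[4,-11,0,-0.23]]])

```text
t: 7.3
tcp_pos: [0.5682, -0.0754, 0.1571]
tool_rot: [0.038, 0.999, -0.0, 0.001]
force: [-0.4, 0.7, -0.5]
finger_gap: 0.002
gripper_force: 0.1
```

>>> drive_tool(deltas=[[[0,-2,0,-0.03],[1,-3,0,-0.06],[1,-3,0,-0.06]]])

```text
t: 7.55
tcp_pos: [0.5671, -0.0781, 0.1568]
tool_rot: [0.008, 1.0, -0.0, 0.0]
force: [-0.6, 0.5, -0.4]
finger_gap: 0.003
gripper_force: 0.2
```

>>> drive_tool(deltas=[[[0,-1,0,-0.02],[0,-2,0,-0.04],[0,-2,0,-0.04]]])

```text
t: 7.8
tcp_pos: [0.5665, -0.0801, 0.1564]
tool_rot: [-0.014, 1.0, 0.0, -0.0]
force: [-0.6, 0.6, 0.5]
finger_gap: 0.002
gripper_force: 0.4
```

>>> drive_tool(deltas=[[[0,-1,0,-0.02],[0,-2,0,-0.04],[0,-2,0,-0.04]]])

```text
t: 8.05
tcp_pos: [0.5665, -0.0823, 0.1562]
tool_rot: [-0.034, 0.999, 0.0, -0.0]
force: [-0.7, 2.0, -0.5]
finger_gap: 0.001
gripper_force: 0.4
```

>>> drive_tool(deltas=[[[0,-1,0,-0.02],[0,-2,0,-0.04],[0,-2,0,-0.04]]])

```text
t: 8.3
tcp_pos: [0.5668, -0.0843, 0.1563]
tool_rot: [-0.055, 0.999, -0.0, -0.0]
force: [-0.5, 1.2, -0.7]
finger_gap: 0.0
gripper_force: 0.4
```

>>> drive_tool(deltas=[[[0,-1,0,-0.01],[0,-2,0,-0.02],[0,-2,0,-0.02]]])

```text
t: 8.55
tcp_pos: [0.567, -0.0864, 0.1563]
tool_rot: [-0.064, 0.998, -0.0, 0.0]
force: [-0.4, -0.2, -0.3]
finger_gap: 0.0
gripper_force: 0.4
```

>>> drive_tool(deltas=[[[0,-1,0,-0.01],[0,-2,0,-0.02],[0,-2,0,-0.02]]])

```text
t: 8.8
tcp_pos: [0.5668, -0.087, 0.1562]
tool_rot: [-0.074, 0.997, 0.001, -0.0]
force: [-0.9, 5.2, 1.0]
finger_gap: -0.001
gripper_force: 2.4
```

The force rose to 5 N with the fingertip held, so this is the stop. I back off, rise and move clear.

>>> drive_tool(deltas=[[[0,10,0,0],[0,25,-3,0],[0,35,-35,0],[0,35,-75,0],[0,35,-100,0]]])

```text
t: 9.22
tcp_pos: [0.563, -0.0522, 0.2595]
tool_rot: [-0.075, 0.997, -0.001, 0.002]
force: [0.8, -0.0, 0.6]
finger_gap: -0.004
gripper_force: 0.0
```

>>> drive_tool(deltas=[[[0,38,0,0],[0,76,0,0],[0,114,0,0],[0,152,0,0],[0,190,0,0]]])

```text
t: 9.63
tcp_pos: [0.5334, 0.1367, 0.257]
tool_rot: [-0.074, 0.997, -0.0, 0.001]
force: [0.5, 0.1, -0.0]
finger_gap: -0.002
gripper_force: 0.0
```

>>> drive_tool(deltas=[[[0,35,0,0],[0,70,0,0],[0,100,0,0],[0,100,0,0],[0,100,0,0]]])

```text
t: 10.05
tcp_pos: [0.5184, 0.2355, 0.2566]
tool_rot: [-0.076, 0.997, -0.0, 0.001]
force: [-0.6, -0.3, 1.0]
finger_gap: -0.002
gripper_force: 0.0
```

Run:
```python
from h import *
s,p,M,a=pose();print(s["t"],p.round(4))
im=vision.snapshot("top");cv2.imwrite("pics/t7.png",cv2.resize(im[150:250,280:413,::-1],None,fx=6,fy=6,interpolation=cv2.INTER_CUBIC))
```

```text
10.05 [0.5184 0.2355 0.2566]
```

View pics/t7.png

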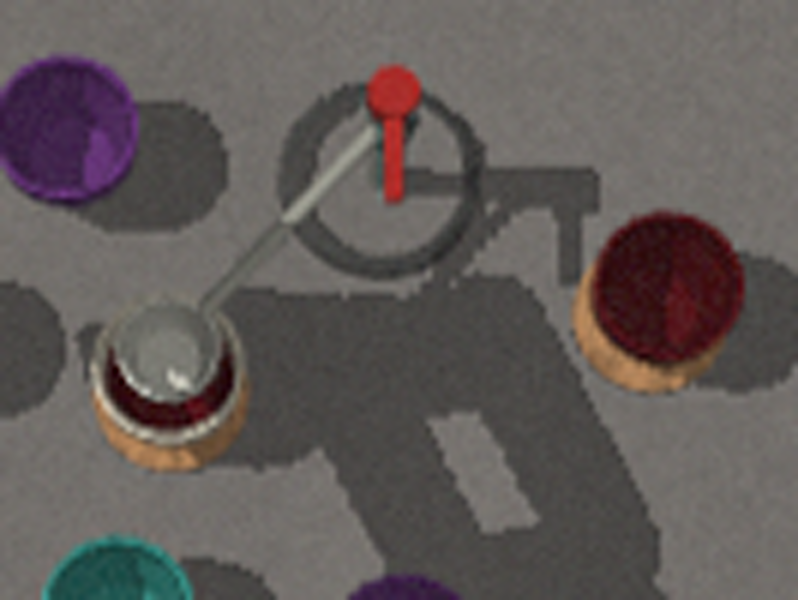

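Lever points straight down (-x): tip (394,201), hub (394,94). Strainer at crop (166,350) is inside the banded cup's rim (168,367), and both cups are where they were. Final numbers next.

Run:
```python
from h import *
f=lambda u,v:((u+.5)/6-.5+280,(v+.5)/6-.5+150)
P=[ray("top",f(*a),z)[:2] for *a,z in [(166,350,.138),(168,367,.084),(394,201,.178)]]
P=[np.array(x) for x in P]
print(P, np.hypot(*(P[0]-P[1])))
h=ray("top",f(393.5,94),.182)[:2]
for x in P: d=x-h;print(np.hypot(*d),np.degrees(np.arctan2(d[1],d[0])))
```

```text
[array([0.47978545, 0.01901715]), array([0.48183534, 0.01939004]), array([ 0.55432028, -0.10297882])] 0.0020835247749090486
0.18022487490668268 137.63848508547815
0.1789691166134392 137.10807923516035
0.05863745712569434 -179.45346268348962
```

```bash
python3 -c "
from station import manip
print(manip.sign_off())"
```

```text
the job is handed in; nothing more can be done
None
```

I handed the job in: the strainer hangs about 2 mm off the banded cup's centre, the red lever was pushed anticlockwise until the force rose to about 5 N at its stop, neither cup visibly moved, and the arm finished clear.

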